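Stand up the fallen beaker, then draw the pipette and hold it upright over it

ROBOT

A 6-joint arm with a two-finger parallel gripper is mounted at the origin on a cart in front of the work surface, level with it; the furniture and walls round the work are solid. World frame = base frame: x ahead of the robot, y to its left, z up, the work surface at z = 0. Lengths are in m, angles in rad, forces in N, time in s.
With the tool pointing down it reaches from about 0.3 to 1 m from the base axis. Payload 5.1 kg.
Tool frame: the origin (TCP) lies on the centre line of the jaws, within the pads' length; the fingertips stand 17 mm ahead of it and the grasp point (between the pads) lies 2 mm behind it; z points along the fingers, y is the line along which they close (so a half turn about z gives the same grasp; the last joint's range is limited). The gripper opens to 95 mm and grips with 3 to 60 N. Pads are 20 mm wide; open, the fingers measure 119 mm over their backs; the gripper's body (75 mm by 180 mm) begins 59 mm behind the grasp point.
Start: joints at [1.07, 0.124, 1.65, -0, 1.367, -0.083], TCP at [0.264, 0.594, 0.232] pointing down, gripper open.
Joint ranges: [-2.61, 2.61], [-1.02, 2.33], [0.03, 2.71], [-1.35, 4.49], [0.32, 2.68], [-2.91, 2.91]. Speed limits (rad/s): [2.57, 2.57, 3.14, 3.14, 3.14, 3.14].

INTERFACE

Orientations are given as a unit quaternion [x, y, z, w].
In Python, from plant import env gives the robot as it stands. The module is installed in compiled form; this text tells all that it offers.
- The arm moves only by the shell command python3 -m jog 'ROWS' [FORCE]. ROWS is JSON, a list of rows, each a list of 7 numbers: the shift along the tool's x, y, z as a fraction of full scale, then the turn, a rotation vector about the tool's x, y, z as a fraction of full scale, then the gripper command: -1 is shut, 1 is fully open, values between are in proportion. In form: [[dx, dy, dz, rx, ry, rz, gripper], ...]. A call has 1 to 8 rows; each row is the pose to reach, as a shift and turn from the pose commanded when the call began, along the tool's axes at that moment; what a row does not reach only later rows make up. Full scale, the value 1, is 100 mm for a shift and 90 degrees for a turn. A row lasts 1/8 s, in which the tool goes at most 62.5 mm and 10.7 degrees, less where a joint would pass 70% of its speed; a pose out of reach is approached as far as the arm can. A call with a number of a shift or a turn outside -1 to 1 is refused whole. A call with a gripper value outside its range is refused whole. The fingers move at their own pace and stop on an object; FORCE is the grip in N (left out, the last holds). Time passes only in rows, so rows that repeat a pose let the fingers close. It gives the time, the measured TCP pose, the force, the opening and the grip force at its end, in the units of the state.
- env.get_state(): the state, without advancing time (a new reading comes with each control period).
- env.camera(name): name is "scene" or "top"; returns a dict with "img" (420x560x3 uint8, red, green, blue), "vertical_fov" (degrees; the focal length in pixels is half the picture's height over the tangent of half this angle, whatever the lens; pixels are square), "cx", "cy" (the principal point, pixels), "k1" (the pictures are not rectified: a ray, as slopes to the right and down, at radius r is drawn at 1 + k1 r^2 times it, then the intrinsics apply), "camera_from_world" (4x4, takes a point from world to camera coordinates). Camera axes: x right, y down, z forward; pixel columns grow to the right and rows downward; lengths in m; the calibration is good to about 2 mm. A picture is of the moment at which its call begins. There is no depth.
- env.finish_job(): hands the job in; it is judged then, once.
The state is a dict: "time_s": time; "qpos": joint angles; "joint_velocities": joint speeds; "effort": joint torques, N m; "position": TCP position; "orientation": TCP orientation; "ft_force": force on the tool from outside, world axes, zero at the start; "wrist_torque": the same for the moment, N m; "opening": finger opening in m; "finger_force": force on a finger pad.
Only numpy, scipy, OpenCV 4.12 (cv2) and the standard library are available. Lean on these libraries where they do the work, as an engineer would, in place of code of your own. Each camera call takes 0.05 s, during which the arm holds its last target. There are 200 camera calls.

TASK

The glass beaker has fallen over: stand it upright on the bench again, open end up, and let go of it. Then draw the pipette out of its sloping holder, turn it upright with its tip pointing down, and finish while still holding it like that with the tip over the middle of the beaker's mouth, a few centimetres above the rim and touching nothing but the gripper. Do not knock over or push aside the small bottle, the jar and the tape roll that stand between.

Things in the scene. Friction and masses are not known exactly. Their poses are not given: they have to be found in the camera images.
- holder: Fixed sloping pipette holder of plastic: grey foot plate 196 x 90 x 10 mm, on it a white sleeve and a two-pronged fork, both rising at 40 degrees. Origin: on the bench under the plate (8 mm off its middle); x is level and points the way the slope rises (within 0.45 rad of world x), z up. The fork, 21 mm wide, carries the dark handle from below; the handle is free at both sides and above.
- pipette: Loose pipette in the holder (not the one lying at the back), 242 mm long, 60 to 120 g. Its long axis is the line x = 0, z = 0.0168 m in its frame; +y points to the tip end (y = 0.121), the push knob ends at y = -0.121. Dark handle y = -0.09 to 0, 32 mm thick; mass centre near y = -0.03. A finger hook 10 mm wide reaches z = 0.055 at y = -0.09 to -0.064 and hangs between the fork's prongs.
- pipette_tip (a point): Lower end of the pipette's tip, on its long axis; axes as the pipette's. At the start +y points down the slope, about 41 degrees below level, and x is level.
- pipette_handle (a point): Point on the pipette's long axis in the dark handle, 161 mm from the tip end: a good place to grip across the 32 mm thickness (along the pipette's x). Axes as the pipette's.
- holder_seat (a point): Closed low end of the sleeve, where the tip end rests at the start. The sleeve is 32 x 40 mm inside and about 80 mm deep, its top at most 0.10 m above the bench: the pipette must be drawn about 85 mm up the slope along its own axis to come free, with 2 mm or more of play.
- beaker: Loose clear glass beaker, 50 to 100 g, 68 mm tall, 49 mm outside diameter (54 mm at the rim, its last 7 mm), hollow. Origin: centre of the underside of its base; +z runs along its axis to the open mouth. At the start it lies on its side, axis nearly level about 24 mm above the bench, mouth away from the robot (within 0.45 rad of world x).
- beaker_mouth (a point): Centre of the beaker's mouth, at the rim, 68 mm from the base (axes as the beaker's).
- amber_bottle: Bystander: small brown glass bottle with black cap, 31 mm across, 66 mm tall, standing, loose. Origin: centre of its underside.
- white_jar: Bystander: white screw-cap jar, 44 mm across, 50 mm tall, standing, loose. Origin: centre of its underside.
- tape_roll: Bystander: roll of cream tape lying flat, 70 mm across, 25 mm tall, loose. Origin: centre of its underside.
Mind the look-alikes: they are no part of the job. What is shaped like the beaker but pink or red is not meant.

How it is judged:
By the outcome, as a careful person would: the job done as asked, in the order asked, and still so for the second after the job is handed in, while the arm keeps its last pose, push and grip.
It also fails if it takes over 72 s, if anything falls off the work surface, if the arm or the gripper's body presses on something with over 40 N, if the wrist force passes 120 N, or if a joint passes its speed limit or range.

## Working session

There is one attempt and no reset: what is moved stays moved. The work goes in short steps, Python scripts to look and compute and a shell command to move; the robot and the scene stay as the last step left them, time stands still between calls to the robot, and variables do not carry over. Pictures are saved under pics/ and viewed, at most 10 in all, crops included, and the job is handed in when it is done.

```bash
mkdir -p pics; cat > h.py <<'E'
import numpy as np, cv2
from plant import env
from scipy.spatial.transform import Rotation as R
def cam(n):
    c=env.camera(n); h=c['img'].shape[0]
    f=h/2/np.tan(np.radians(c['vertical_fov'])/2)
    return c['img'],(f,c['cx'],c['cy'],c['k1'],np.array(c['camera_from_world']))
def ray(K,u,v):
    f,cx,cy,k1,T=K; a=np.array([(u-cx)/f,(v-cy)/f]); s=a.copy()
    for _ in range(30): s=a/(1+k1*(s@s))
    d=T[:3,:3].T@np.array([s[0],s[1],1]); o=-T[:3,:3].T@T[:3,3]
    return o,d/np.linalg.norm(d)
def onz(K,u,v,z):
    o,d=ray(K,u,v); return o+d*(z-o[2])/d[2]
def tri(K1,p1,K2,p2):
    o1,d1=ray(K1,*p1);o2,d2=ray(K2,*p2)
    t=np.linalg.lstsq(np.c_[d1,-d2],o2-o1,rcond=None)[0]
    a=o1+d1*t[0];b=o2+d2*t[1]; return (a+b)/2,np.linalg.norm(a-b)
def proj(K,P):
    f,cx,cy,k1,T=K;p=T[:3,:3]@np.array(P)+T[:3,3];s=p[:2]/p[2];s=s*(1+k1*(s@s));return s*f+[cx,cy]
def save(n,img,s=1):
    cv2.imwrite('pics/'+n,cv2.resize(img[:,:,::-1],None,fx=s,fy=s,interpolation=cv2.INTER_CUBIC))
E
python3 - <<'E'
from h import *
np.set_printoptions(precision=4,suppress=True)
for n in('scene','top'):
    i,K=cam(n);save(n+'0.png',i,1.4);print(n,K[:4],-K[4][:3,:3].T@K[4][:3,3],K[4][:3,:3].tolist())
s=env.get_state();print(s)
E
```

```text
scene (np.float64(457.05769176862674), 274.9329665569766, 214.32813144853117, -0.0566748753346495) [-0.2847 -0.7098  0.6564] [[0.626951182132817, -0.7790473543310078, -0.0041755157909909735], [-0.3699329169276156, -0.29298415203036504, -0.8816518154194852], [0.6856251542903671, 0.5542973086430287, -0.4718820206740296]]
top (np.float64(514.3387199355592), 282.3109177005837, 205.4308171303773, 0.05232363946775657) [ 0.2922 -0.0362  1.514 ] [[0.021809555309547306, -0.999738838584908, 0.006826267069139221], [-0.9855581575784771, -0.022646057566174105, -0.1678161914334473], [0.167926952356427, -0.003067686686894115, -0.9857946682604207]]
{'time_s': 0.1, 'qpos': array([ 1.0704,  0.1244,  1.6515, -0.    ,  1.3675, -0.0826]), 'joint_velocities': array([-0.    , -0.0021, -0.0026, -0.0023,  0.0031, -0.001 ]), 'effort': array([  0.0003, -41.8883, -36.1095,   0.0776,   0.0462,  -0.0001]), 'position': array([0.2635, 0.5936, 0.2305]), 'orientation': array([ 0.2074,  0.9783, -0.0009, -0.0003]), 'ft_force': array([-0.4667,  0.6171,  0.3394]), 'wrist_torque': array([-0.0434,  0.0109, -0.0078]), 'finger_force': 0.0, 'opening': 0.09525281809580385}
```

View pics/scene0.png

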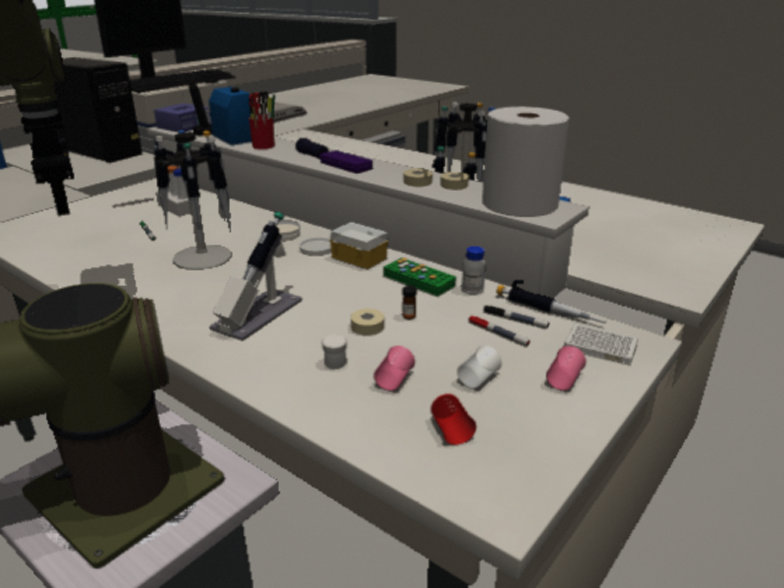

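View pics/top0.png

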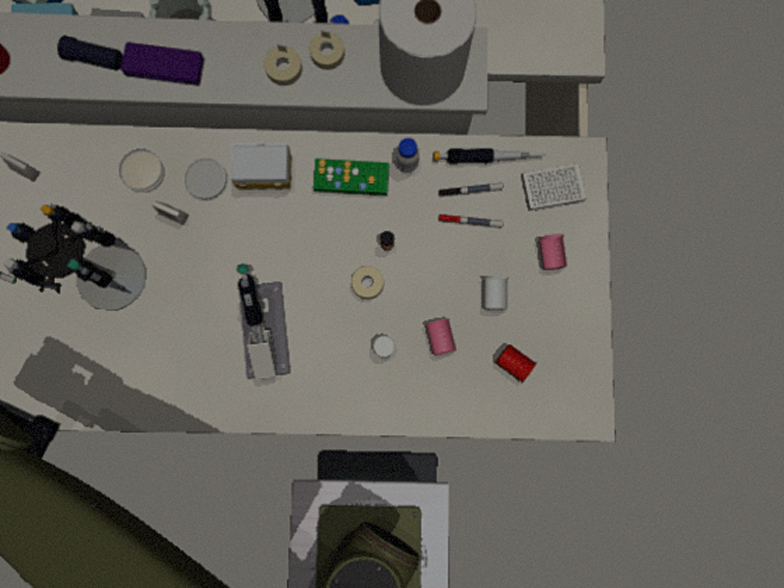

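The pictures show the clear beaker at scene px (343,262) and top px (353,209), with pink and red decoys around it. The holder with its pipette is at scene (185,195) and top (187,230). The bottle, tape and jar stand between them. One zoomed composite will give pixel picks.

```bash
python3 - <<'E'
from h import *
def crop(img,x,y,w,h,s):
    c=cv2.resize(img[y:y+h,x:x+w],None,fx=s,fy=s,interpolation=cv2.INTER_CUBIC)
    for k in range(0,w,10):
        cv2.line(c,(k*s,0),(k*s,6 if k%50 else 14),(255,0,0),1)
        if (x+k)%20==0: cv2.putText(c,str(x+k),(k*s,22),0,.35,(255,0,0),1)
    for k in range(0,h,10):
        cv2.line(c,(0,k*s),(6,k*s),(255,0,0),1)
        if (y+k)%20==0: cv2.putText(c,str(y+k),(8,k*s+4),0,.35,(255,0,0),1)
    return c
a,_=cam('scene');b,_=cam('top')
L=np.vstack([crop(a,140,140,80,100,4)[:300], ])
P=np.zeros((600,800,3),np.uint8)
c=crop(a,140,140,80,100,4);P[:400,:320]=c
c=crop(b,160,180,60,100,4);P[:400,320:560]=c
c=crop(a,310,230,60,60,4);P[:240,560:800]=c
c=crop(b,330,180,50,60,4);P[240:480,560:760]=c
save('crop1.png',P)
E
```

```text
(no output)
```

View pics/crop1.png

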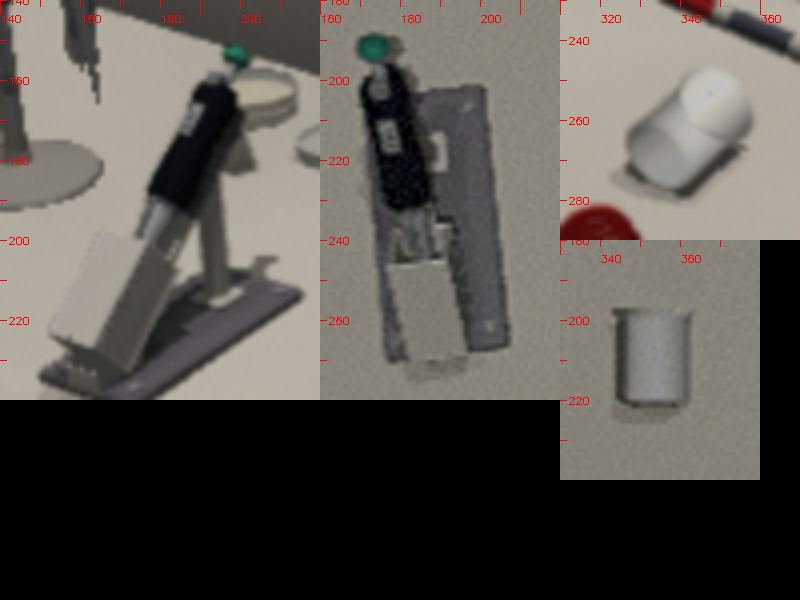

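The crop shows the beaker's rim end in the top view at (342–361,197) and its base at (346–360,221). The knob is at scene (198,154) and top (173,192). The dark handle's low end is at scene ~(181,189) and top ~(183,232). I'll measure with masks.

```bash
cat > meas.py <<'E'
from h import *
np.set_printoptions(precision=4,suppress=True)
a,KA=cam('scene');b,KB=cam('top')
def mask(img,box,cond):
    x0,y0,x1,y1=box;m=np.zeros(img.shape[:2],np.uint8)
    m[y0:y1,x0:x1]=cond(img[y0:y1,x0:x1].astype(int)).astype(np.uint8)
    n,l,s,c=cv2.connectedComponentsWithStats(m)
    return l==1+np.argmax(s[1:,4])
dark=lambda i:i.max(2)<60
green=lambda i:(i[:,:,1]>i[:,:,0]+25)
def axis(m):
    y,x=np.nonzero(m);h=cv2.convexHull(np.c_[x,y].astype(np.int32))
    f=np.zeros(m.shape,np.uint8);cv2.fillConvexPoly(f,h,1);y,x=np.nonzero(f)
    p=np.c_[x,y].astype(float);c=p.mean(0);d=np.linalg.svd(p-c,full_matrices=False)[2][0]
    if d[1]<0:d=-d
    t=(p-c)@d;return c,d,t.min(),t.max(),len(p)
if __name__=='__main__':
    ha=axis(mask(a,(175,155,206,200),dark));hb=axis(mask(b,(166,190,192,236),dark))
    print(ha,hb)
    kn=[]
    for im,bx in((a,(190,145,210,162)),(b,(165,182,182,200))):
        y,x=np.nonzero(mask(im,bx,green));kn.append((x.mean(),y.mean()));print('knob',kn[-1],len(x))
    print('knob3d',tri(KA,kn[0],KB,kn[1]))
    # axis = intersection of the two planes
    N=[];O=[]
    for K,(c,d,lo,hi,_) in((KA,ha),(KB,hb)):
        o,r1=ray(K,*(c+d*lo));_,r2=ray(K,*(c+d*hi));n=np.cross(r1,r2);N.append(n/np.linalg.norm(n));O.append(o)
    u=np.cross(*N);u/=np.linalg.norm(u)
    if u[2]>0:u=-u
    P0=np.linalg.lstsq(np.array(N),np.array([N[i]@O[i] for i in(0,1)]),rcond=None)[0]
    print('axis dir',u,'slope',np.degrees(np.arcsin(-u[2])),'yaw',np.degrees(np.arctan2(-u[1],-u[0])))
    for nm,K,(c,d,lo,hi,_) in(('s',KA,ha),('t',KB,hb)):
        for q in(lo,hi):
            o,r=ray(K,*(c+d*q));t=np.linalg.lstsq(np.c_[u,-r],o-P0,rcond=None)[0];print(nm,'end',P0+u*t[0])
    rim=onz(KB,351.7,197.5,.024);base=onz(KB,352.8,220.8,.024);print('beaker rim,base',rim,base,np.linalg.norm(rim-base))
    for e in((342.5,197.5),(361,197),(346,215),(359.5,215)):print(onz(KB,*e,.024))
    print('beaker tri mid',tri(KA,(337,262.5),KB,(352.2,209)))
    for nm,p,z in(('bottle',(276,172),.066),('tape',(262.5,201.5),.025),('jar',(273.5,247),.05)):print(nm,onz(KB,*p,z))
E
python3 meas.py
```

```text
(array([188.4711, 179.065 ]), array([-0.3948,  0.9187]), np.float64(-20.093808179358245), np.float64(21.66003216251592), 554) (array([179.1308, 214.8561]), array([0.2235, 0.9747]), np.float64(-20.053511898883002), np.float64(18.245560328380993), 535)
knob (np.float64(198.61904761904762), np.float64(152.9047619047619)) 21
knob (np.float64(173.05405405405406), np.float64(191.56756756756758)) 37
knob3d (array([0.5475, 0.2457, 0.1914]), np.float64(0.00035522167272446155))
axis dir [-0.6732 -0.0749 -0.7357] slope 47.3658477976559 yaw 6.350590648609754
s end [0.5338 0.2427 0.1725]
s end [0.4522 0.2337 0.0834]
t end [0.54   0.2434 0.1794]
t end [0.4526 0.2337 0.0838]
beaker rim,base [ 0.5744 -0.2447  0.024 ] [ 0.5051 -0.2479  0.024 ] 0.0693002546780519
[ 0.5737 -0.2177  0.024 ]
[ 0.5765 -0.2721  0.024 ]
[ 0.5218 -0.228   0.024 ]
[ 0.5227 -0.2675  0.024 ]
beaker tri mid (array([ 0.5383, -0.2439,  0.0225]), np.float64(0.00621892616051135))
bottle [ 0.6363 -0.0204  0.066 ]
tape [0.5562 0.0176 0.025 ]
jar [ 0.4209 -0.0183  0.05  ]
```

```bash
python3 - <<'E'
from meas import *
p,q=onz(KB,201,201,.01),onz(KB,207,266,.01);print('edge yaw',np.degrees(np.arctan2(*(p-q)[1::-1])),p,q)
k=tri(KA,(198.6,153.2),KB,(173.05,191.7))[0]
for pa,pb in(((180.5,194),(184,236)),((179,198),(184.7,240)),((182,189),(183,231)),((188,175),(179.5,215)),((193.5,161),(175.5,199))):
    s,e=tri(KA,pa,KB,pb);d=k-s;L=np.linalg.norm(d);print(s,'err',e,L,'slope',np.degrees(np.arcsin(d[2]/L)),'yaw',np.degrees(np.arctan2(d[1],d[0])))
# sleeve top edge corners scene: (164.5,198),(184,205); top:(177,246),(191.5,245)
for pa,pb in(((164.5,198),(177,246)),((184,206),(191.5,245))):print('sleeve',tri(KA,pa,KB,pb))
for Y in(5,8,10):
  for sl in(40,41,43):
    y,s=np.radians([Y,sl]);u=-np.array([np.cos(s)*np.cos(y),np.cos(s)*np.sin(y),np.sin(s)])
    P=k+u*.063;print(Y,sl,'handle pt',P,proj(KA,P),proj(KB,P),'mid low',proj(KA,k+u*.115),proj(KB,k+u*.115))
E
```

```text
edge yaw 7.974036656636755 [0.5561 0.2003 0.01  ] [0.3652 0.1736 0.01  ]
[0.4441 0.2246 0.1045] err 0.007884156509122988 0.13607231219931343 slope 39.216319720943304 yaw 11.624988700766023
[0.4348 0.223  0.096 ] err 0.009928090424091696 0.14875543260061252 slope 39.44225814805438 yaw 11.465118860650577
[0.4553 0.2271 0.1152] err 0.004630448366751897 0.12039118742825884 slope 38.72283371902361 yaw 11.514098090499889
[0.4927 0.2355 0.1433] err 0.001540690034562287 0.07299295201006825 slope 40.31216252293437 yaw 10.748303008417121
[0.5287 0.2443 0.1728] err 0.007011356647111524 0.025751143838978006 slope 43.36820705119295 yaw 4.873755529923601
sleeve (array([0.4122, 0.2472, 0.0978]), np.float64(0.004015313774274119))
sleeve (array([0.4267, 0.203 , 0.0801]), np.float64(0.02027885081074242))
5 40 handle pt [0.4993 0.2417 0.15  ] [188.3534 171.567 ] [176.6415 212.345 ] mid low [179.6859 187.0836] [179.4938 228.6524]
5 41 handle pt [0.5    0.2417 0.1492] [188.5532 171.7557] [176.6945 212.1302] mid low [180.0651 187.4117] [179.5854 228.2477]
5 43 handle pt [0.5014 0.2418 0.1475] [188.9611 172.1151] [176.7969 211.6833] mid low [180.8378 188.0334] [179.7622 227.4096]
8 40 handle pt [0.4995 0.2391 0.15  ] [189.0181 171.7466] [177.5906 212.2603] mid low [180.897  187.4423] [181.1933 228.4984]
8 41 handle pt [0.5003 0.2392 0.1492] [189.2077 171.9327] [177.6289 212.0468] mid low [181.2575 187.7652] [181.2576 228.0962]
8 43 handle pt [0.5017 0.2395 0.1475] [189.5949 172.2867] [177.7012 211.6026] mid low [181.9917 188.3761] [181.3787 227.2632]
10 40 handle pt [0.4998 0.2375 0.15  ] [189.4788 171.8579] [178.2211 212.1769] mid low [181.7387 187.6649] [182.322  228.3472]
10 41 handle pt [0.5005 0.2376 0.1492] [189.6614 172.0424] [178.2497 211.9647] mid low [182.086  187.9846] [182.3683 227.9475]
10 43 handle pt [0.502  0.2379 0.1475] [190.0341 172.393 ] [178.3019 211.5232] mid low [182.7932 188.5888] [182.4524 227.1195]
```

```bash
cat > st.py <<'E'
from h import *
import json
np.set_printoptions(precision=4,suppress=True)
s=env.get_state();open('log.jsonl','a').write(json.dumps({k:np.array(s[k]).tolist() for k in('qpos','position','orientation','time_s')})+'\n')
if __name__=='__main__':
    import sys
    if len(sys.argv)<2:print(round(s['time_s'],2),'q',s['qpos'],'p',s['position'],'Rzyx',R.from_quat(s['orientation']).as_matrix().round(3).tolist(),'F',s['ft_force'],'open',s['opening'],s['finger_force'])
E
python3 st.py
python3 -m jog '[[0,0,-1,0,0,0,1],[0,0,-1,0,0,0,1],[0,0,-1,0,0,0,1]]' 
python3 st.py q
r='x'
python3 -m jog '[[-0.85,-0.936,0,0,0,0,1],[-0.85,-0.936,0,0,0,0,1],[-0.85,-0.936,0,0,0,0,1]]'
python3 -m jog '[[-0.85,-0.936,0,0,0,0,1],[-0.85,-0.936,0,0,0,0,1],[-0.85,-0.936,0,0,0,0,1]]' >/dev/null; python3 st.py q
python3 -m jog '[[-0.85,-0.936,0,0,0,0,1],[-0.85,-0.936,0,0,0,0,1],[-0.85,-0.936,0,0,0,0,1]]' >/dev/null
python3 -m jog '[[-0.85,-0.936,0,0,0,0,1],[-0.85,-0.936,0,0,0,0,1],[-0.85,-0.936,0,0,0,0,1]]' >/dev/null; python3 st.py q
python3 -m jog '[[-0.85,-0.936,0,0,0,0,1],[-0.85,-0.936,0,0,0,0,1],[-0.85,-0.936,0,0,0,0,1]]' >/dev/null
python3 -m jog '[[-0.85,-0.936,0,0,0,0,1],[-0.85,-0.936,0,0,0,0,1],[-0.85,-0.936,0,0,0,0,1]]' >/dev/null; python3 st.py q
python3 -m jog '[[-0.85,-0.936,0,0,0,-0.3,1],[-0.85,-0.936,0,0,0,-0.3,1],[-0.85,-0.936,0,0,0,-0.3,1],[-0.85,-0.936,0,0,0,-0.3,1]]'; python3 st.py
```

```text
0.4 q [ 1.0704  0.1239  1.6505 -0.      1.3675 -0.0826] p [0.2637 0.594  0.2315] Rzyx [[-0.914, 0.406, -0.0], [0.406, 0.914, -0.0], [0.0, -0.0, -1.0]] F [-0.3863  0.1902 -0.362 ] open 0.09508676002370972 0.0
time_s: 0.78
position: [0.2645, 0.5955, 0.3372]
orientation: [0.207, 0.978, 0.004, 0.001]
ft_force: [-0.8, -0.3, -0.6]
opening: 0.0951
finger_force: 0.0
time_s: 1.15
position: [0.304, 0.471, 0.33]
orientation: [0.209, 0.978, -0.001, -0.0]
ft_force: [-0.4, 0.2, 0.1]
opening: 0.0951
finger_force: 0.0
time_s: 3.52
position: [0.543, -0.2437, 0.331]
orientation: [-0.027, 1.0, 0.001, -0.0]
ft_force: [0.2, -0.3, -0.0]
opening: 0.0949
finger_force: 0.0
3.52 q [-0.5126 -0.0389  1.6533  0.0012  1.5286 -2.1383] p [ 0.543  -0.2437  0.331 ] Rzyx [[-0.998, -0.055, -0.001], [-0.055, 0.998, 0.002], [0.001, 0.002, -1.0]] F [ 0.1983 -0.3087 -0.0363] open 0.09490485066632344 0.0
```

```bash
python3 -m jog '[[0,0,0,0.2,0.3,0,1],[0,0,0,0.2,0.3,0,1],[0,0,0,0.2,0.3,0,1],[0,0,0,0.2,0.3,0,1],[0,0,0,0.2,0.3,0,1],[0,0,0,0.2,0.3,0,1]]'>/dev/null; python3 st.py
python3 -m jog '[[0,0,0,-0.2,0.1,0,1],[0,0,0,-0.2,0.1,0,1],[0,0,0,-0.2,0.1,0,1],[0,0,0,-0.2,0.1,0,1]]'>/dev/null; python3 st.py
cat > kin.py <<'E'
import numpy as np,json
from scipy.spatial.transform import Rotation as R
from scipy.optimize import least_squares
def fk(p,q):
    h,a1,L1,ax,L2,lat,d6,tx,ty,o6,b1,b2,b3,b5,z1,z2=p
    Ry=lambda a:R.from_euler('y',a).as_matrix();Rz=lambda a:R.from_euler('z',a).as_matrix()
    M=Rz(q[0]+b1);P=M@[a1,lat,h]
    M=M@Ry(q[1]+b2);P=P+M@[0,0,L1]
    M=M@Ry(q[2]+b3);P=P+M@[ax,0,L2]
    M=M@Rz(q[3]*np.sign(z1));P=P+M@[0,z1,0]*0
    M=M@Ry(q[4]+b5);M=M@Rz(q[5]*np.sign(z2)+o6);P=P+M@[tx,ty,d6]
    return P,M
def load():return [json.loads(l) for l in open('log.jsonl')]
def fit():
    D=load();best=None
    for s4 in(1,-1):
      for s6 in(1,-1):
        for o in(0,1.57,3.14,-1.57):
          def f(p):
            p=np.r_[p[:14],s4,s6];r=[]
            for d in D:
                P,M=fk(p,d['qpos']);r+=list((P-d['position'])*5)+list((R.from_matrix(M).inv()*R.from_quat(d['orientation'])).as_rotvec())
            r+=list(np.array(p[10:14])*.02)+list(np.array([p[7],p[8],p[5],p[1]])*.02)
            return r
          s=least_squares(f,[.3,0,.4,0,.4,0,.25,0,0,o,0,0,0,0])
          if best is None or s.cost<best[0]:best=(s.cost,np.r_[s.x,s4,s6],np.abs(np.reshape(s.fun[:6*len(D)],(-1,6))).max(0))
    return best
if __name__=='__main__':
    np.set_printoptions(precision=4,suppress=True)
    b=fit();print(*b);np.save('kin.npy',b[1])
E
python3 kin.py
```

```text
4.28 q [-0.3145  0.1553  1.5174 -0.4648  1.7922 -1.9659] p [ 0.5414 -0.2463  0.3331] Rzyx [[-0.896, -0.121, -0.427], [0.025, 0.947, -0.321], [0.443, -0.298, -0.845]] F [-0.4795  0.0138  0.8533] open 0.09483035651775946 0.0
4.78 q [-0.4081  0.2987  1.3642 -0.2676  2.0373 -1.9821] p [ 0.5413 -0.2465  0.3323] Rzyx [[-0.815, 0.038, -0.578], [0.051, 0.999, -0.008], [0.576, -0.036, -0.816]] F [-0.6344  1.0285  0.6041] open 0.09503094683676296 0.0
5.745371492128444e-07 [ 0.2232  0.      0.4524  0.0424  0.6131  0.0536  0.2752  0.      0.
  1.5708  0.      0.     -0.      0.      1.      1.    ] [0. 0. 0. 0. 0. 0.]
```

```bash
cat > ik.py <<'E'
from kin import *
p=np.load('kin.npy');LO=np.array([-2.61,-1.02,.03,-1.35,.32,-2.91]);HI=np.array([2.61,2.33,2.71,4.49,2.68,2.91])
def ik(P,M,q0):
    f=lambda q:np.r_[(fk(p,q)[0]-P)*5,(R.from_matrix(fk(p,q)[1]).inv()*R.from_matrix(M)).as_rotvec()]
    s=least_squares(f,np.clip(q0,LO+1e-3,HI-1e-3),bounds=(LO,HI));return s.x,np.abs(s.fun).max()
def chain(wps,q0,n=6):
    """wps: list of (P,M); interpolate, return max err, min margin, q end"""
    P0,M0=fk(p,q0);err=0;mar=9;q=q0;dq=0;out=[]
    for P,M in wps:
        rv=(R.from_matrix(M0).inv()*R.from_matrix(M)).as_rotvec()
        for t in np.linspace(0,1,n+1)[1:]:
            q2,e=ik(P0+(P-P0)*t,M0@R.from_rotvec(rv*t).as_matrix(),q);dq=max(dq,np.abs(q2-q).max());q=q2;err=max(err,e);mar=min(mar,(q-LO).min(),(HI-q).min())
        P0,M0=P,M;out.append(q)
    return err,mar,dq,out
def rot(ax,deg):return R.from_euler(ax,deg,degrees=True).as_matrix()
E
python3 - <<'E'
from ik import *
np.set_printoptions(precision=2,suppress=True)
q0=np.array(load()[-1]['qpos']);by=2.6
down=np.array([[-1,0,0],[0,1,0],[0,0,-1.]])
for a in(20,35,45):
    Rg=rot('z',by)@rot('y',a)@down
    Pg=np.array([.547,-.246,.024])
    for fx,fy in((.6,-.24),(.5,-.24)):
      for psi in(-120,-90,-60,-30,0,30,60,90,120):
        up=rot('z',by)@rot('y',-90)@rot('z',-by)@Rg
        Rf=rot('z',psi)@up
        Pf=np.array([fx,fy,.045])
        h=np.array([0,0,.15])
        e,m,d,o=chain([(Pg+h,Rg),(Pg,Rg),(Pg+h,Rg),(Pf+h,Rf),(Pf,Rf)],q0)
        if e<.01: print(a,fx,psi,'e%.3f m%.2f dq%.2f'%(e,m,d),o[1],o[-1])
E
```

```text
20 0.6 -120 e0.000 m0.28 dq0.51 [-0.44  0.41  1.71 -0.16  1.34 -1.99] [-0.09  0.68  1.61 -1.06  1.61  0.8 ]
20 0.5 -120 e0.000 m0.28 dq0.51 [-0.44  0.41  1.71 -0.16  1.34 -1.99] [-0.1   0.53  1.86 -1.06  1.56  0.88]
35 0.6 -120 e0.000 m0.46 dq0.46 [-0.4   0.56  1.56 -0.25  1.58 -1.95] [-0.13  0.56  1.66 -0.89  1.45  0.71]
35 0.6 -90 e0.000 m0.17 dq0.48 [-0.4   0.56  1.56 -0.25  1.58 -1.95] [-0.12  0.37  1.94 -1.18  1.07  0.58]
35 0.5 -120 e0.000 m0.44 dq0.46 [-0.4   0.56  1.56 -0.25  1.58 -1.95] [-0.15  0.39  1.91 -0.91  1.38  0.76]
35 0.5 -90 e0.000 m0.13 dq0.49 [-0.4   0.56  1.56 -0.25  1.58 -1.95] [-0.14  0.19  2.17 -1.22  1.03  0.63]
45 0.6 -120 e0.000 m0.58 dq0.45 [-0.38  0.66  1.46 -0.3   1.74 -1.93] [-0.17  0.48  1.69 -0.77  1.34  0.63]
45 0.6 -90 e0.000 m0.37 dq0.47 [-0.38  0.66  1.46 -0.3   1.74 -1.93] [-0.17  0.31  1.93 -0.98  0.98  0.4 ]
45 0.6 -60 e0.000 m0.17 dq0.52 [-0.38  0.66  1.46 -0.3   1.74 -1.93] [-0.26  0.14  2.15 -1.18  0.54  0.13]
45 0.5 -120 e0.000 m0.56 dq0.46 [-0.38  0.66  1.46 -0.3   1.74 -1.93] [-0.2   0.31  1.93 -0.79  1.28  0.66]
45 0.5 -90 e0.000 m0.33 dq0.48 [-0.38  0.66  1.46 -0.3   1.74 -1.93] [-0.2   0.12  2.16 -1.02  0.94  0.42]
45 0.5 -60 e0.000 m0.15 dq0.48 [-0.38  0.66  1.46 -0.3   1.74 -1.93] [-0.32 -0.08  2.37 -1.2   0.5   0.1 ]
```

```bash
cat > go.py <<'E'
from st import *
from ik import rot,ik,fk,p
down=np.array([[-1,0,0],[0,1,0],[0,0,-1.]])
BG=rot('z',2.6)@rot('y',45)@down                      # beaker grasp
BF=rot('z',-90)@rot('z',2.6)@rot('y',-90)@rot('z',-2.6)@BG  # beaker placing
def rows(P,M,P0=None,M0=None):
    M0=R.from_quat(s['orientation']).as_matrix() if M0 is None else M0
    P0=s['position'] if P0 is None else P0
    d=M0.T@(np.array(P)-P0)*10;r=(R.from_matrix(M0).inv()*R.from_matrix(M)).as_rotvec()/(np.pi/2)
    print('shift',d.round(3),'turn',r.round(3));return d,r
E
python3 - <<'E'
from go import *
P=np.array([.547,-.246,.024])+BG[:,2]*.002
rows(P+[0,0,.1],BG); rows(P,BG,P+[0,0,.1],BG)
print(P,'lift',BG.T@[0,0,1])
Pm=np.array([.565,-.243,.17]);Pf=np.array([.58,-.24,.15])
rv=(R.from_matrix(BG).inv()*R.from_matrix(BF)).as_rotvec()
print('rotvec total/90',rv/(np.pi/2))
for k,(A,B) in enumerate(((.0,.34),(.34,.67),(.67,1))):
    MA=BG@R.from_rotvec(rv*A).as_matrix();MB=BG@R.from_rotvec(rv*B).as_matrix()
    S=np.array([.547,-.246,.17]);rows(S+(Pf+[0,0,.02]-S)*B,MB,S+(Pf+[0,0,.02]-S)*A,MA)
print('down in BF',BF.T@[0,0,-1])
E
```

```text
shift [-1.243  0.081  1.687] turn [ 0.017  0.108 -0.055]
shift [-0.707  0.     0.707] turn [0. 0. 0.]
[ 0.5456 -0.2461  0.0226] lift [ 0.7071  0.     -0.7071]
rotvec total/90 [-0.     -0.7698  1.0887]
shift [-0.08   0.015 -0.08 ] turn [-0.    -0.262  0.37 ]
shift [-0.08   0.063 -0.044] turn [-0.    -0.254  0.359]
shift [-0.045  0.1   -0.018] turn [ 0.    -0.254  0.359]
down in BF [ 0.7071 -0.      0.7071]
```

```bash
python3 -m jog '[[-0.62,0.04,0.84,0.017,0.108,-0.055,1],[-0.62,0.04,0.84,0.017,0.108,-0.055,1],[-0.62,0.04,0.84,0.017,0.108,-0.055,1]]' >/dev/null
python3 -m jog '[[-0.62,0.04,0.84,0,0,0,1],[-0.62,0.04,0.84,0,0,0,1],[-0.62,0.04,0.84,0,0,0,1],[-0.62,0.04,0.84,0,0,0,1]]' >/dev/null
python3 st.py; python3 - <<'E'
from go import *
a,K=cam('scene');b,_=cam('top')
save('hov.png',np.hstack([a[150:350,200:450],b[100:300,250:450]]),1.7)
P=np.array([.547,-.246,.024])+BG[:,2]*.002
rows(P,BG)
E
```

```text
5.65 q [-0.3832  0.5067  1.4968 -0.3127  1.8592 -1.975 ] p [ 0.5296 -0.2432  0.1282] Rzyx [[-0.708, -0.046, -0.704], [-0.031, 0.999, -0.034], [0.705, -0.002, -0.709]] F [ 0.3945  0.1664 -0.1658] open 0.09488653043162092 0.0
shift [-0.857 -0.034  0.637] turn [-0.001  0.002 -0.001]
```

View pics/hov.png

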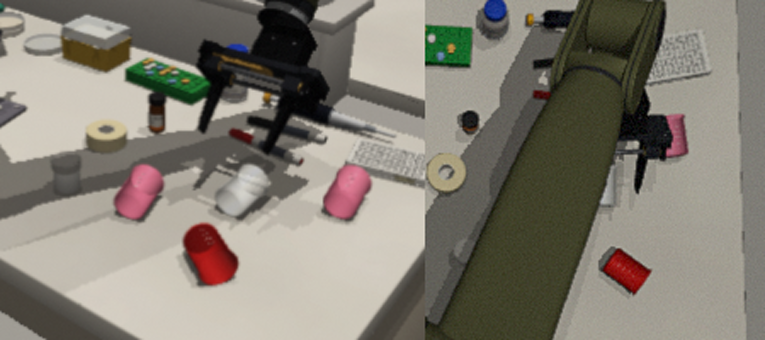

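```bash
python3 - <<'E'
from h import *
np.set_printoptions(precision=3,suppress=True)
b=cv2.imread('pics/top0.png');b=cv2.resize(b,(560,420))
_,K=cam('top')
i=b[:,:,::-1].astype(int);m=((i[:,:,0]>i[:,:,1]+50)).astype(np.uint8)
n,l,s,c=cv2.connectedComponentsWithStats(m)
for k in range(1,n):
    if s[k,4]>80:
        y,x=np.nonzero(l==k);bx=cv2.boxPoints(cv2.minAreaRect(np.c_[x,y].astype(np.float32)))
        print(s[k,4],[onz(K,*q,.025)[:2] for q in bx])
E
```

```text
286 [array([ 0.667, -0.348]), array([ 0.67 , -0.388]), array([ 0.598, -0.391]), array([ 0.595, -0.351])]
310 [array([ 0.472, -0.108]), array([ 0.483, -0.147]), array([ 0.419, -0.164]), array([ 0.408, -0.125])]
366 [array([ 0.396, -0.251]), array([ 0.433, -0.276]), array([ 0.393, -0.333]), array([ 0.357, -0.307])]
```

```bash
sed -i "s/^BG=.*/BG=rot('z',2.6)@rot('y',35)@down/; s/^BF=rot('z',-90)/BF=rot('z',-110)/" go.py; python3 - <<'E'
from go import *
from ik import chain
P=np.array([.547,-.246,.024])+BG[:,2]*.002
rows(P+[0,0,.06],BG);rows(P,BG,P+[0,0,.06],BG)
print('up',BG.T@[0,0,1])
rv=(R.from_matrix(BG).inv()*R.from_matrix(BF)).as_rotvec();print(rv/(np.pi/2))
S=np.array(P)+[0,0,.15];E=np.array([.58,-.245,.17])
for A,B in((0,.34),(.34,.67),(.67,1)):
    MA=BG@R.from_rotvec(rv*A).as_matrix();MB=BG@R.from_rotvec(rv*B).as_matrix();rows(S+(E-S)*B,MB,S+(E-S)*A,MA)
print('down in BF',BF.T@[0,0,-1])
e=chain([(P+[0,0,.06],BG),(P,BG),(S,BG),(E,BF),(E-[0,0,.125],BF)],s['qpos']);print(e)
E
```

```text
shift [-0.432 -0.035  0.206] turn [-0.001 -0.109 -0.   ]
shift [-0.344  0.     0.491] turn [0. 0. 0.]
up [ 0.5736  0.     -0.8192]
[ 0.2285 -0.6515  1.2958]
shift [-0.1   -0.002 -0.06 ] turn [ 0.078 -0.222  0.441]
shift [-0.091  0.061 -0.028] turn [ 0.075 -0.215  0.428]
shift [-0.04   0.105 -0.015] turn [ 0.075 -0.215  0.428]
down in BF [ 0.8192 -0.      0.5736]
(np.float64(9.751086882392457e-10), np.float64(0.3620185119654342), np.float64(0.46996985453122675), [array([-0.3996,  0.4904,  1.5486, -0.2505,  1.6633, -1.9668]), array([-0.3996,  0.5631,  1.5604, -0.2495,  1.5813, -1.9459]), array([-0.3996,  0.4   ,  1.5067, -0.2558,  1.7914, -2.0003]), array([-0.129 ,  0.2849,  1.7828, -0.9539,  1.422 ,  0.5046]), array([-0.129 ,  0.4631,  1.8026, -0.988 ,  1.31  ,  0.6714])])
```

```bash
python3 -m jog '[[-0.432,-0.035,0.206,0,-0.109,0,1],[-0.432,-0.035,0.206,0,-0.109,0,1],[-0.432,-0.035,0.206,0,-0.109,0,1]]' >/dev/null
python3 -m jog '[[-0.12,0,0.17,0,0,0,1],[-0.24,0,0.34,0,0,0,1],[-0.344,0,0.491,0,0,0,1],[-0.344,0,0.491,0,0,0,1]]' >/dev/null; python3 st.py
python3 -m jog '[[0,0,0,0,0,0,-1],[0,0,0,0,0,0,-1],[0,0,0,0,0,0,-1],[0,0,0,0,0,0,-1],[0,0,0,0,0,0,-1],[0,0,0,0,0,0,-1]]' 15;python3 st.py
```

```text
6.67 q [-0.3986  0.5674  1.5627 -0.2516  1.586  -1.9444] p [ 0.5429 -0.2448  0.0198] Rzyx [[-0.812, -0.045, -0.582], [-0.038, 0.999, -0.025], [0.583, 0.002, -0.813]] F [-2.0208  1.3936 10.3623] open 0.09503138705406854 5.014660527231172
time_s: 7.42
position: [0.5436, -0.2456, 0.0199]
orientation: [-0.022, 0.952, -0.007, -0.304]
ft_force: [-1.3, -1.0, 9.4]
opening: 0.049
finger_force: 21.2
7.42 q [-0.3991  0.5666  1.5626 -0.2522  1.5831 -1.9444] p [ 0.5436 -0.2456  0.0199] Rzyx [[-0.814, -0.046, -0.579], [-0.037, 0.999, -0.027], [0.58, -0.0, -0.815]] F [-1.262  -0.9871  9.3871] open 0.048986298154980436 21.155871027731337
```

```bash
python3 -m jog '[[0.2,0,-0.29,0,0,0,-1],[0.5,0,-0.72,0,0,0,-1],[0.69,0,-0.98,0,0,0,-1],[0.69,0,-0.98,0,0,0,-1]]' >/dev/null
python3 -m jog '[[0.17,0,-0.25,0,0,0,-1],[0.17,0,-0.25,0,0,0,-1]]' >/dev/null; python3 st.py
python3 -m jog '[[-0.1,0,-0.06,0.078,-0.222,0.441,-1],[-0.1,0,-0.06,0.078,-0.222,0.441,-1],[-0.1,0,-0.06,0.078,-0.222,0.441,-1],[-0.1,0,-0.06,0.078,-0.222,0.441,-1],[-0.1,0,-0.06,0.078,-0.222,0.441,-1],[-0.1,0,-0.06,0.078,-0.222,0.441,-1]]' >/dev/null
python3 -m jog '[[-0.09,0.06,-0.03,0.075,-0.215,0.428,-1],[-0.09,0.06,-0.03,0.075,-0.215,0.428,-1],[-0.09,0.06,-0.03,0.075,-0.215,0.428,-1],[-0.09,0.06,-0.03,0.075,-0.215,0.428,-1],[-0.09,0.06,-0.03,0.075,-0.215,0.428,-1],[-0.09,0.06,-0.03,0.075,-0.215,0.428,-1]]' >/dev/null
python3 -m jog '[[-0.04,0.1,-0.015,0.075,-0.215,0.428,-1],[-0.04,0.1,-0.015,0.075,-0.215,0.428,-1],[-0.04,0.1,-0.015,0.075,-0.215,0.428,-1],[-0.04,0.1,-0.015,0.075,-0.215,0.428,-1],[-0.04,0.1,-0.015,0.075,-0.215,0.428,-1],[-0.04,0.1,-0.015,0.075,-0.215,0.428,-1]]' >/dev/null
python3 st.py;python3 - <<'E'
from go import *
a,K=cam('scene');b,_=cam('top')
save('rot.png',np.hstack([a[150:350,200:450],b[100:300,250:450]]),1.7)
rows([.58,-.245,.17],BF)
E
```

```text
8.18 q [-0.3988  0.4039  1.5098 -0.2569  1.7893 -1.9989] p [ 0.5449 -0.2455  0.1685] Rzyx [[-0.815, -0.046, -0.577], [-0.038, 0.999, -0.026], [0.578, 0.001, -0.816]] F [-0.6846 -0.3022 -0.4063] open 0.04908230481269346 14.7923548752442
10.43 q [-0.1291  0.2864  1.7862 -0.9529  1.4211  0.5033] p [ 0.5784 -0.2447  0.1672] Rzyx [[0.167, 0.954, -0.247], [0.549, -0.298, -0.781], [-0.819, -0.006, -0.574]] F [ 0.6568  0.0095 -1.3339] open 0.04880335833020851 14.791536032280419
shift [-0.022  0.016 -0.018] turn [-0.002 -0.     0.003]
```

View pics/rot.png

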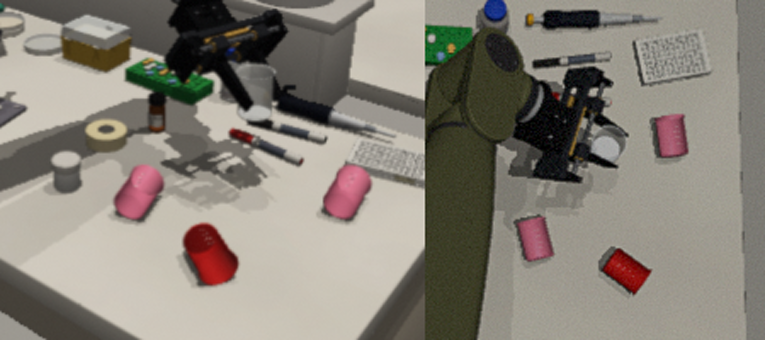

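```bash
python3 -m jog '[[0.3,0,0.21,0,0,0,-1],[0.6,0,0.42,0,0,0,-1],[0.94,0,0.659,0,0,0,-1],[0.94,0,0.659,0,0,0,-1],[0.94,0,0.659,0,0,0,-1]]'
python3 -m jog '[[0.033,0,0.023,0,0,0,-1],[0.033,0,0.023,0,0,0,-1],[0.033,0,0.023,0,0,0,-1]]'
python3 - <<'E'
from h import *
a,K=cam('scene')
c=a[190:290,300:420];save('low.png',c,4)
E
```

```text
time_s: 11.15
position: [0.5786, -0.2447, 0.054]
orientation: [0.714, 0.525, -0.373, 0.273]
ft_force: [0.2, 1.0, -0.3]
opening: 0.0486
finger_force: 14.8
time_s: 11.52
position: [0.578, -0.2442, 0.0489]
orientation: [0.714, 0.525, -0.373, 0.273]
ft_force: [-0.0, 0.6, -0.9]
opening: 0.0488
finger_force: 14.8
```

View pics/low.png

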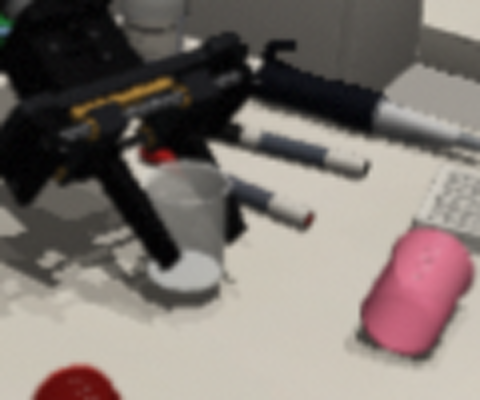

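The beaker is upright just above the bench, with its base at crop px (185,275). I'll lower it in small steps until there is contact.

```bash
for k in 1 2; do python3 -m jog '[[0.016,0,0.011,0,0,0,-1],[0.033,0,0.023,0,0,0,-1],[0.033,0,0.023,0,0,0,-1]]' | egrep 'pos|ft'; done
```

```text
position: [0.5773, -0.2442, 0.0436]
ft_force: [-0.7, -0.4, -0.8]
position: [0.5774, -0.2442, 0.0397]
ft_force: [0.7, 0.8, -0.8]
```

```bash
python3 -m jog '[[0.016,0,0.011,0,0,0,-1],[0.016,0,0.011,0,0,0,-1],[0.016,0,0.011,0,0,0,-1]]' | egrep 'pos|ft'; python3 -m jog '[[0.016,0,0.011,0,0,0,-1],[0.016,0,0.011,0,0,0,-1],[0.016,0,0.011,0,0,0,-1]]' | egrep 'pos|ft'
```

```text
position: [0.5777, -0.2444, 0.0388]
ft_force: [-1.0, -1.2, 4.1]
position: [0.5783, -0.2449, 0.0381]
ft_force: [-1.5, -2.2, 6.3]
```

```bash
python3 -m jog '[[0,0,0,0,0,0,0.3],[0,0,0,0,0,0,0.6],[0,0,0,0,0,0,0.9],[0,0,0,0,0,0,0.9],[0,0,0,0,0,0,0.9]]'
python3 -m jog '[[0,0,-0.25,0,0,0,0.9],[0,0,-0.5,0,0,0,0.9],[0,0,-1,0,0,0,0.9],[0,0,-1,0,0,0,0.9],[0,0,-1,0,0,0,0.9]]' >/dev/null
python3 -m jog '[[-0.8,0,-0.6,0,0,0,1],[-0.8,0,-0.6,0,0,0,1],[-0.8,0,-0.6,0,0,0,1]]' >/dev/null
python3 st.py; python3 - <<'E'
from go import *
from ik import chain
yaw=9.;sl=41.
Y=rot('z',yaw);u=Y@[np.cos(np.radians(sl)),0,np.sin(np.radians(sl))]
H=np.array([.500,.239,.149])
q0=s['qpos']
Pt=np.array([.59,-.235,.068+.035+.161])
for b in(0,15,30,49):   # tool tilt forward from vertical at grasp
  for flip in(1,-1):
    G=Y@rot('y',-b)@down@np.diag([flip,flip,1])
    U=Y@rot('y',-(90-sl))@rot('z',-yaw)@G
    for psi in(-120,-90,-60,-30,0,30,60,90,120):
        F=rot('z',psi)@U
        h=np.array([0,0,.1])
        # via high pose
        e,m,d,o=chain([(H+G[:,2]*-.1,G),(H,G),(H+u*.1,G),(H+u*.1+[0,0,.12],G),(Pt+[0,0,.12],F),(Pt,F)],q0)
        if e<.01 and m>.1 and d<.9:print(b,flip,psi,'m%.2f d%.2f'%(m,d),o[1],o[-1])
E
```

```text
time_s: 13.7
position: [0.5776, -0.2441, 0.036]
orientation: [0.714, 0.526, -0.373, 0.272]
ft_force: [0.1, 0.2, -0.7]
opening: 0.0893
finger_force: 0.0
14.7 q [-0.0031  0.3046  1.7073 -0.8988  1.5448  0.5301] p [ 0.6048 -0.1635  0.1968] Rzyx [[0.174, 0.954, -0.245], [0.547, -0.3, -0.782], [-0.819, 0.002, -0.574]] F [ 1.1804  0.6383 -0.5814] open 0.09525622523401667 0.0
0 1 -120 m0.52 d0.34 [ 0.349  -0.0204  1.9435 -0.      1.2185 -1.3789] [-0.1424  0.2013  1.67   -0.8275  1.5368  0.3713]
0 1 -90 m0.43 d0.34 [ 0.349  -0.0204  1.9435 -0.      1.2185 -1.3789] [-0.1497 -0.0305  1.9174 -0.9157  1.1368  0.051 ]
0 1 -60 m0.36 d0.34 [ 0.349  -0.0204  1.9435 -0.      1.2185 -1.3789] [-0.2744 -0.2525  2.1146 -0.7679  0.6784 -0.4916]
0 1 -30 m0.14 d0.34 [ 0.349  -0.0204  1.9435 -0.      1.2185 -1.3789] [-0.5109 -0.3518  2.1908  0.2447  0.4645 -1.8855]
0 -1 -60 m0.26 d0.24 [ 0.349  -0.0204  1.9435 -0.      1.2185  1.7627] [-0.2744 -0.2525  2.1146 -0.7679  0.6784  2.65  ]
0 -1 -30 m0.14 d0.24 [ 0.349  -0.0204  1.9435 -0.      1.2185  1.7627] [-0.5109 -0.3518  2.1908  0.2447  0.4645  1.2561]
0 -1 
[... 1225 characters left out ...]
3772 -0.169   2.0974 -0.0691  0.9585  1.8234] [-0.7192  0.5087  1.3832  0.7369  2.1141 -0.782 ]
15 -1 120 m0.16 d0.64 [ 0.3772 -0.169   2.0974 -0.0691  0.9585  1.8234] [-0.5827  0.6552  1.1734  0.4006  2.3697 -1.1379]
30 -1 0 m0.34 d0.47 [ 0.4117 -0.2962  2.2503 -0.1997  0.6878  1.9476] [-0.8352 -0.1812  2.2922  1.7067  0.9783 -0.5245]
30 -1 30 m0.37 d0.50 [ 0.4117 -0.2962  2.2503 -0.1997  0.6878  1.9476] [-0.9138  0.1151  2.0047  1.3944  1.4909 -0.5442]
30 -1 60 m0.37 d0.60 [ 0.4117 -0.2962  2.2503 -0.1997  0.6878  1.9476] [-0.8566  0.3855  1.6752  1.1517  1.8944 -0.6074]
30 -1 90 m0.33 d0.69 [ 0.4117 -0.2962  2.2503 -0.1997  0.6878  1.9476] [-0.7373  0.6058  1.3664  0.913   2.2525 -0.7347]
```

```bash
cat >> go.py <<'E'
yaw=9.;sl=41.
Y=rot('z',yaw);u=Y@[np.cos(np.radians(sl)),0,np.sin(np.radians(sl))]
H=np.array([.500,.239,.149])
G=Y@rot('y',-10)@down
U=Y@rot('y',-(90-sl))@rot('z',-yaw)@G
F=rot('z',-105)@U
def split(P0,M0,P1,M1,n):
    rv=(R.from_matrix(M0).inv()*R.from_matrix(M1)).as_rotvec();P0=np.array(P0);P1=np.array(P1)
    for k in range(n):
        A,B=k/n,(k+1)/n
        rows(P0+(P1-P0)*B,M0@R.from_rotvec(rv*B).as_matrix(),P0+(P1-P0)*A,M0@R.from_rotvec(rv*A).as_matrix())
E
python3 - <<'E'
from go import *
from ik import chain
M0=R.from_quat(s['orientation']).as_matrix()
W=s['position']+np.array([0,0.02,.12]);rows(W,M0)
T=H-G[:,2]*.13;print(T);split(W,M0,T,G,4)
print(chain([(W,M0),(T,G),(H,G)],s['qpos']))
E
```

```text
shift [-0.873 -0.057 -0.845] turn [0. 0. 0.]
[0.4777 0.2355 0.277 ]
shift [ 0.544 -0.588 -0.606] turn [-0.177  0.078 -0.278]
shift [ 0.779 -0.117 -0.623] turn [-0.177  0.078 -0.278]
shift [ 0.788  0.39  -0.485] turn [-0.177  0.078 -0.278]
shift [ 0.568  0.795 -0.231] turn [-0.177  0.078 -0.278]
(np.float64(4.104611676589155e-10), np.float64(0.45356442798993457), np.float64(0.3263108744361132), [array([ 0.0267,  0.2002,  1.6191, -0.8947,  1.6871,  0.397 ]), array([ 0.3768, -0.2689,  1.9528, -0.0394,  1.2875, -1.3433]), array([ 0.3671, -0.1211,  2.0459, -0.0418,  1.0464, -1.343 ])])
```

```bash
python3 -m jog '[[-0.87,-0.06,-0.845,0,0,0,1],[-0.87,-0.06,-0.845,0,0,0,1],[-0.87,-0.06,-0.845,0,0,0,1]]' >/dev/null
python3 -m jog '[[0.54,-0.59,-0.61,-0.177,0.078,-0.278,1],[0.54,-0.59,-0.61,-0.177,0.078,-0.278,1],[0.54,-0.59,-0.61,-0.177,0.078,-0.278,1],[0.54,-0.59,-0.61,-0.177,0.078,-0.278,1]]' >/dev/null
python3 -m jog '[[0.78,-0.12,-0.62,-0.177,0.078,-0.278,1],[0.78,-0.12,-0.62,-0.177,0.078,-0.278,1],[0.78,-0.12,-0.62,-0.177,0.078,-0.278,1],[0.78,-0.12,-0.62,-0.177,0.078,-0.278,1]]' >/dev/null
python3 -m jog '[[0.79,0.39,-0.485,-0.177,0.078,-0.278,1],[0.79,0.39,-0.485,-0.177,0.078,-0.278,1],[0.79,0.39,-0.485,-0.177,0.078,-0.278,1],[0.79,0.39,-0.485,-0.177,0.078,-0.278,1]]' >/dev/null
python3 -m jog '[[0.57,0.795,-0.23,-0.177,0.078,-0.278,1],[0.57,0.795,-0.23,-0.177,0.078,-0.278,1],[0.57,0.795,-0.23,-0.177,0.078,-0.278,1],[0.57,0.795,-0.23,-0.177,0.078,-0.278,1],[0.57,0.795,-0.23,-0.177,0.078,-0.278,1]]' >/dev/null
python3 st.py; python3 - <<'E'
from go import *
rows(H,G)
a,KA=cam('scene');b,KB=cam('top')
P=np.zeros((600,800,3),np.uint8)
z=lambda i,k:cv2.resize(i,None,fx=k,fy=k,interpolation=cv2.INTER_CUBIC)
P[:400,:400]=z(a[120:220,130:230],4);P[:400,400:]=z(b[160:260,140:240],4)
P[400:600,:320]=z(a[210:260,315:395],4)
P[400:600,400:640]=z(b[175:225,325:385],4)
for p in(H,H+u*.06,H-u*.04):
    x,y=((proj(KA,p)-[130,120])*4).astype(int);cv2.circle(P,(x,y),2,(255,0,0),-1)
    x,y=((proj(KB,p)-[140,160])*4).astype(int)+[400,0];cv2.circle(P,(x,y),2,(255,0,0),-1)
save('pip.png',P)
E
```

```text
17.2 q [ 0.3785 -0.2678  1.9576 -0.0393  1.2877 -1.3395] p [0.4756 0.2356 0.2733] Rzyx [[-0.974, -0.154, 0.166], [-0.152, 0.988, 0.025], [-0.168, -0.001, -0.986]] F [0.7923 0.0579 0.3706] open 0.09529613748005673 0.0
shift [-0.035 -0.004  1.267] turn [-0.001 -0.004 -0.001]
```

View pics/pip.png

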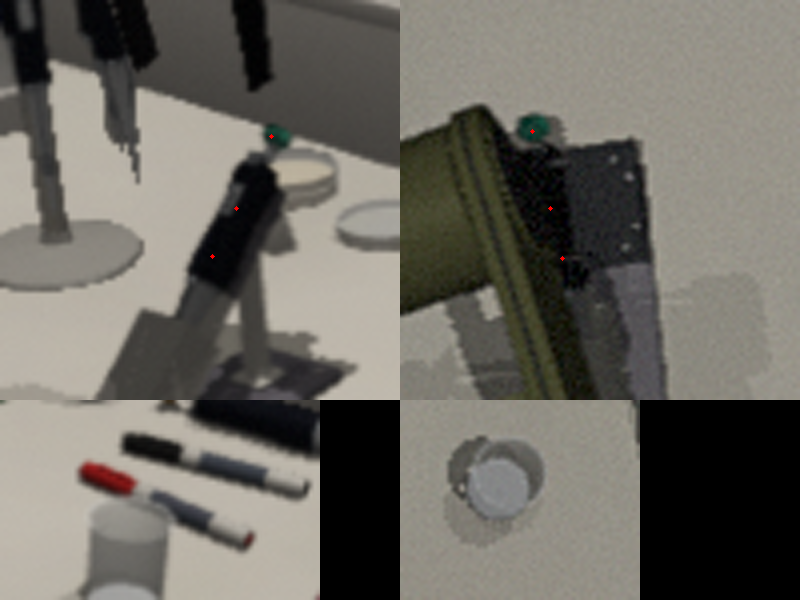

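```bash
python3 - <<'E'
from go import *
_,KA=cam('scene');_,KB=cam('top')
print('mouth tri',tri(KA,(347.5,240),KB,(351.25,194.5)),'top@.068',onz(KB,351.25,194.5,.068),'base@.003',onz(KB,349.5,197,.003))
E
python3 -m jog '[[-0.02,0,0.4,0,0,0,1],[-0.02,0,0.63,0,0,0,1],[-0.02,0,0.63,0,0,0,1],[-0.02,0,0.63,0,0,0,1]]'
python3 -m jog '[[-0.01,0,0.2,0,0,0,1],[-0.01,0,0.4,0,0,0,1],[-0.015,0,0.64,0,0,0,1],[-0.015,0,0.64,0,0,0,1]]'
python3 -m jog '[[0,0,0,0,0,0,0],[0,0,0,0,0,0,-0.1],[0,0,0,0,0,0,-0.2],[0,0,0,0,0,0,-0.3],[0,0,0,0,0,0,-0.4],[0,0,0,0,0,0,-1],[0,0,0,0,0,0,-1],[0,0,0,0,0,0,-1]]' 10; python3 st.py
```

```text
mouth tri (array([ 0.577 , -0.24  ,  0.0661]), np.float64(0.005985607541490168)) top@.068 [ 0.5747 -0.2373  0.068 ] base@.003 [ 0.5797 -0.2411  0.003 ]
time_s: 17.9
position: [0.4883, 0.2385, 0.2137]
orientation: [-0.08, 0.993, 0.007, 0.085]
ft_force: [0.5, -0.1, -0.3]
opening: 0.0954
finger_force: 0.0
time_s: 18.4
position: [0.4987, 0.2396, 0.1469]
orientation: [-0.08, 0.993, 0.007, 0.082]
ft_force: [-0.1, 0.3, -0.1]
opening: 0.0951
finger_force: 0.0
time_s: 19.4
position: [0.5, 0.2402, 0.1496]
orientation: [-0.08, 0.993, 0.007, 0.085]
ft_force: [-0.2, -1.0, 0.7]
opening: 0.0323
finger_force: 10.0
19.4 q [ 0.368  -0.1182  2.0418 -0.0392  1.0516 -1.3462] p [0.5    0.2402 0.1496] Rzyx [[-0.973, -0.159, 0.167], [-0.157, 0.987, 0.028], [-0.169, 0.001, -0.986]] F [-0.2205 -0.9518  0.7142] open 0.032337959361146584 9.997304063290358
```

```bash
python3 - <<'E'
from go import *
M=R.from_quat(s['orientation']).as_matrix();print('u tool',M.T@u)
E
python3 -m jog '[[0,0,0,0,0,0,-1],[0,0,0,0,0,0,-1]]' 30 | egrep 'ft|open|finger'
```

```text
u tool [-0.8549 -0.0017 -0.5188]
ft_force: [-0.4, -0.5, 1.5]
opening: 0.0323
finger_force: 30.0
```

```bash
for k in 1 2; do python3 -m jog '[[-0.086,0,-0.052,0,0,0,-1],[-0.171,0,-0.104,0,0,0,-1],[-0.171,0,-0.104,0,0,0,-1]]' | egrep 'pos|ft|open'; done
```

```text
position: [0.5163, 0.243, 0.1641]
ft_force: [0.4, 0.7, -0.6]
opening: 0.0325
position: [0.5309, 0.2453, 0.1771]
ft_force: [-0.7, 0.4, -0.7]
opening: 0.0321
```

```bash
for k in 1 2; do python3 -m jog '[[-0.15,0,-0.09,0,0,0,-1],[-0.3,0,-0.182,0,0,0,-1],[-0.3,0,-0.182,0,0,0,-1]]' | egrep 'pos|ft|open'; done; python3 st.py; python3 - <<'E'
from go import *
from ik import chain
M0=R.from_quat(s['orientation']).as_matrix();P0=s['position']
F=rot('z',-105)@Y@rot('y',-49)@rot('z',-yaw)@M0
W=P0+np.array([0,0,.12]);print('F',F.tolist());rows(W,M0)
T=np.array([.577,-.239,.33])
split(W,M0,T,F,6)
print(chain([(W,M0),(T,F),(T-[0,0,.065],F)],s['qpos']))
a,KA=cam('scene');b,KB=cam('top');save('drawn.png',np.hstack([a[100:250,120:320],b[130:280,130:330]]),2)
E
```

```text
position: [0.5569, 0.2494, 0.2]
ft_force: [0.0, -0.3, -0.7]
opening: 0.0319
position: [0.5824, 0.2535, 0.2223]
ft_force: [0.4, 0.2, -1.4]
opening: 0.0322
21.15 q [ 0.3387  0.001   1.8016 -0.0316  1.1708 -1.3821] p [0.5824 0.2535 0.2223] Rzyx [[-0.973, -0.159, 0.168], [-0.157, 0.987, 0.028], [-0.17, 0.001, -0.985]] F [ 0.4039  0.1569 -1.3569] open 0.032199529742783985 29.994969964027405
F [[0.051481920594488785, 0.9948083687924927, -0.08778337674254165], [0.5156587930095243, -0.10175535015122852, -0.8507301910168475], [-0.8552459418458901, -0.001469045956095776, -0.5182202435838604]]
shift [-0.204  0.001 -1.183] turn [0. 0. 0.]
shift [ 0.141 -0.809 -0.004] turn [ 0.112 -0.063  0.164]
shift [-0.063 -0.807  0.135] turn [ 0.112 -0.063  0.164]
shift [-0.242 -0.73   0.287] turn [ 0.112 -0.063  0.164]
shift [-0.377 -0.585  0.435] turn [ 0.112 -0.063  0.164]
shift [-0.454 -0.388  0.564] turn [ 0.112 -0.063  0.164]
shift [-0.464 -0.16   0.658] turn [ 0.112 -0.063  0.164]
(np.float64(2.2235525031465142e-10), np.float64(0.29357137267767297), np.float64(0.27950688500489396), [array([ 0.3387, -0.0532,  1.6552, -0.0297,  1.3713, -1.3886]), array([-0.0974,  0.0411,  1.7967, -1.0408,  1.4382,  0.2307]), array([-0.0974,  0.0989,  1.8501, -1.0564,  1.3826,  0.3284])])
```

View pics/drawn.png

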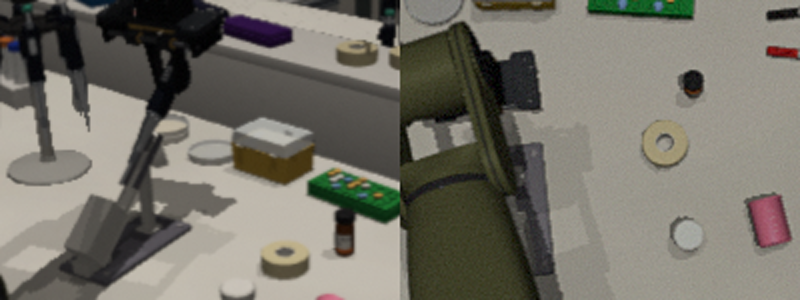

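```bash
python3 -m jog '[[-0.1,0,-0.5,0,0,0,-1],[-0.17,0,-0.98,0,0,0,-1],[-0.17,0,-0.98,0,0,0,-1]]' >/dev/null
python3 -m jog '[[-0.034,0,-0.2,0,0,0,-1],[-0.034,0,-0.2,0,0,0,-1]]' | egrep 'pos|ft|open'
python3 -m jog '[[0.14,-0.81,0,0.112,-0.063,0.164,-1],[0.14,-0.81,0,0.112,-0.063,0.164,-1],[0.14,-0.81,0,0.112,-0.063,0.164,-1]]' >/dev/null
python3 -m jog '[[-0.063,-0.81,0.135,0.112,-0.063,0.164,-1],[-0.063,-0.81,0.135,0.112,-0.063,0.164,-1],[-0.063,-0.81,0.135,0.112,-0.063,0.164,-1]]' >/dev/null
python3 -m jog '[[-0.24,-0.73,0.287,0.112,-0.063,0.164,-1],[-0.24,-0.73,0.287,0.112,-0.063,0.164,-1],[-0.24,-0.73,0.287,0.112,-0.063,0.164,-1]]' | egrep 'pos|ft|open'
python3 -m jog '[[-0.377,-0.585,0.435,0.112,-0.063,0.164,-1],[-0.377,-0.585,0.435,0.112,-0.063,0.164,-1],[-0.377,-0.585,0.435,0.112,-0.063,0.164,-1]]' >/dev/null
python3 -m jog '[[-0.45,-0.39,0.56,0.112,-0.063,0.164,-1],[-0.45,-0.39,0.56,0.112,-0.063,0.164,-1],[-0.45,-0.39,0.56,0.112,-0.063,0.164,-1]]' >/dev/null
python3 -m jog '[[-0.46,-0.16,0.66,0.112,-0.063,0.164,-1],[-0.46,-0.16,0.66,0.112,-0.063,0.164,-1],[-0.46,-0.16,0.66,0.112,-0.063,0.164,-1],[-0.46,-0.16,0.66,0.112,-0.063,0.164,-1]]' >/dev/null
python3 st.py; python3 - <<'E'
from go import *
F=np.array([[0.0515,0.9948,-0.0878],[0.5157,-0.1018,-0.8507],[-0.8552,-0.0015,-0.5182]]);F=np.linalg.svd(F)[0]@np.linalg.svd(F)[2]
rows([.577,-.239,.33],F)
a,KA=cam('scene');b,KB=cam('top');cv2.imwrite('a.png',a);cv2.imwrite('b.png',b)
z=lambda i,k:cv2.resize(i,None,fx=k,fy=k,interpolation=cv2.INTER_CUBIC)
save('over.png',np.hstack([z(a[80:270,280:400],3),z(b[110:300,300:440],3)[:, :420]]))
E
```

```text
position: [0.5823, 0.2534, 0.3424]
ft_force: [0.6, 0.4, -0.4]
opening: 0.0323
position: [0.5797, 0.0077, 0.3337]
ft_force: [0.3, -0.1, -0.9]
opening: 0.032
24.25 q [-0.0958  0.0395  1.7982 -1.0377  1.4345  0.2247] p [ 0.5775 -0.2375  0.3292] Rzyx [[0.045, 0.995, -0.083], [0.52, -0.095, -0.849], [-0.853, -0.005, -0.521]] F [ 0.2432 -0.8693 -1.1   ] open 0.03219430599076884 29.996595829725266
shift [-0.015 -0.004  0.008] turn [ 0.003 -0.002  0.004]
```

View pics/over.png

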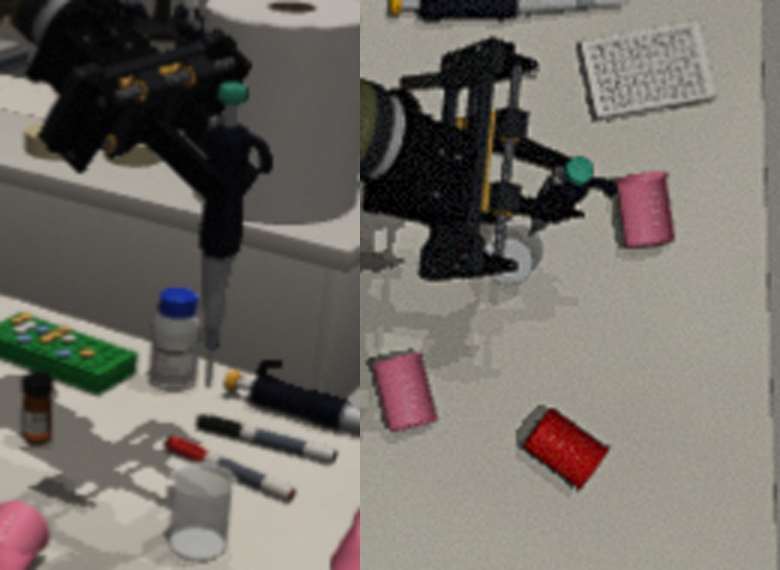

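```bash
cat > fitp.py <<'E'
from go import *
from scipy.optimize import least_squares
def fitp(ks,ts,kt,KA,KB):
    P=np.array(s['position']);M=R.from_quat(s['orientation']).as_matrix()
    def geo(v):
        th,off,sl=v;d=M@[np.sin(th),0,np.cos(th)]   # towards tip
        if d[2]>0:d=-d
        c=P+M[:,2]*off;return c+d*(.161+sl),c-d*(.076-sl),d
    def f(v):
        t,k,d=geo(v);r=list(proj(KA,t)-ts)+list(proj(KA,k)-ks)
        if kt is not None:r+=list(proj(KB,k)-kt)
        return r+[v[1]/.01,v[2]/.01]
    b=least_squares(f,[np.pi/2-np.arcsin(abs(M[2,2])),0,0]);t,k,d=geo(b.x);return b.x,t,k,d,b.fun
if __name__=='__main__':
    _,KA=cam('scene');_,KB=cam('top')
    v,t,k,d,r=fitp((357.3,110.7),(349.3,208.5),(373.3,166.7),KA,KB)
    print(v,'tip',t,'knob',k,'dir',d,'tilt y,x deg',np.degrees([d[1],d[0]]),'res',r)
    for z in (.105,.2): print(proj(KA,[.577,-.239,z]))
    print(tri(KA,(357.3,110.7),KB,(373.3,166.7)))
    # same axis at start of scene, from rough pixels, relative to the rim
    print('mouth px',proj(KA,[.577,-.239,.067]))
E
python3 fitp.py
```

```text
[1.0242 0.0047 0.0112] tip [ 0.5764 -0.2413  0.1548] knob [ 0.5772 -0.2417  0.3918] dir [-0.0034  0.0016 -1.    ] tilt y,x deg [ 0.0895 -0.1969] res [-0.0466  0.1442  0.0858 -0.2255  0.0504 -0.5112  0.4719  1.1173]
[347.0689 226.4162]
[349.9128 191.1091]
(array([ 0.5762, -0.2418,  0.3915]), np.float64(0.0004361421267972389))
mouth px [345.9815 239.7541]
```

```bash
python3 -m jog '[[0.15,0.01,0.09,0,0,0,-1],[0.3,0.01,0.18,0,0,0,-1],[0.44,0.01,0.27,0,0,0,-1],[0.44,0.01,0.27,0,0,0,-1],[0.44,0.01,0.27,0,0,0,-1],[0.44,0.01,0.27,0,0,0,-1]]' >/dev/null;python3 st.py; python3 - <<'E'
from h import *
a,K=cam('scene');b,_=cam('top')
z=lambda i,k:cv2.resize(i,None,fx=k,fy=k,interpolation=cv2.INTER_CUBIC)
P=np.zeros((600,800,3),np.uint8);P[:600,:400]=z(a[170:270,310:390][:,:],6)[:, :400];P[:420,400:]=z(a[100:310,150:350],2);
P[420:600,400:]=z(b[120:210,200:400],2)
save('fin.png',P)
E
```

```text
25.2 q [-0.098   0.0874  1.8389 -1.052   1.3911  0.3054] p [ 0.5782 -0.2392  0.2778] Rzyx [[0.049, 0.995, -0.086], [0.517, -0.099, -0.85], [-0.854, -0.003, -0.52]] F [-0.0757  0.5541 -1.5151] open 0.03219692959063566 29.99681644141674
```

View pics/fin.png

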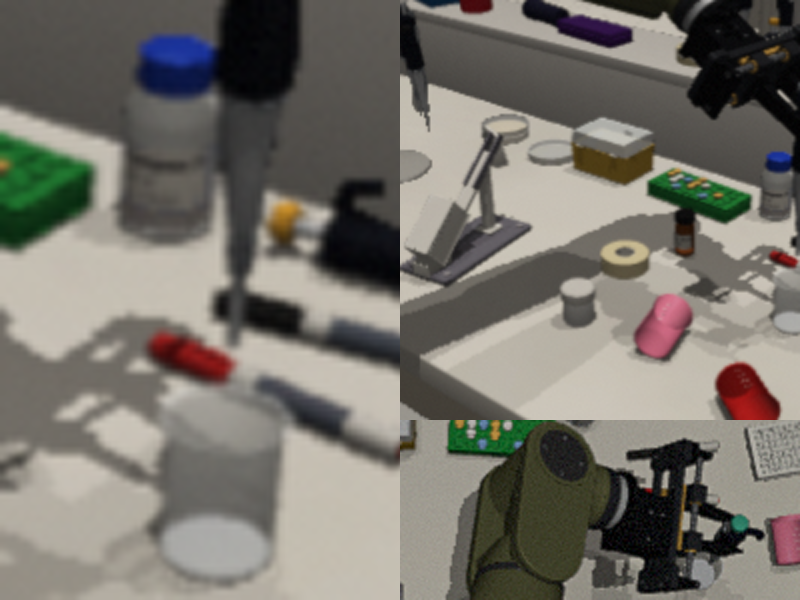

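```bash
python3 - <<'E'
from fitp import *
_,KA=cam('scene');_,KB=cam('top')
print('scene rim',onz(KA,347.7,238.5,.068),'base',onz(KA,346,261.2,.003))
# knob in both views by green mask
a,_=cam('scene');b,_=cam('top');kn=[]
for im,(x0,y0,x1,y1) in((a,(345,105,370,150)),(b,(360,155,385,185))):
    i=im[y0:y1,x0:x1].astype(int);y,x=np.nonzero(i[:,:,1]>i[:,:,0]+25);kn.append((x.mean()+x0,y.mean()+y0));print(kn[-1],len(x))
v,t,k,d,r=fitp(kn[0],(349.2,227.2),kn[1],KA,KB);print(v,'tip',t,'dir',d,'res',r)
E
```

```text
scene rim [ 0.5834 -0.24    0.068 ] base [ 0.5801 -0.2424  0.003 ]
(np.float64(356.0), np.float64(133.41071428571428)) 56
(np.float64(369.2686567164179), np.float64(171.61194029850748)) 67
[1.0122 0.0042 0.0104] tip [ 0.5771 -0.2448  0.1041] dir [-0.0038 -0.0118 -0.9999] res [-0.0816  0.2305 -0.1028 -0.2841  0.2383 -0.5023  0.4159  1.0444]
```

```bash
python3 -m jog '[[0.02,0.016,-0.036,0,0,0,-1],[0.02,0.016,-0.036,0,0,0,-1],[0.02,0.016,-0.036,0,0,0,-1],[0.02,0.016,-0.036,0,0,0,-1]]'; python3 -c "
from plant import env
print(env.finish_job())"
```

```text
time_s: 26.0
position: [0.5798, -0.2352, 0.2769]
orientation: [0.645, 0.586, -0.364, 0.328]
ft_force: [-0.7, 0.4, -0.8]
opening: 0.0319
finger_force: 30.0
the job is handed in; nothing more can be done
None
```

The job was handed in at 26 s: the beaker stands upright and released, and the pipette is held upright, tip down, about 3.5 cm above the middle of its mouth; the bottle, jar and tape roll looked undisturbed in the last pictures, and no verdict came back.

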